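# Match the lids to the instrument dishes

## Robot

A 6-joint arm with a two-finger parallel gripper is mounted at the origin on a cart in front of the work surface, level with it; the furniture and walls round the work are solid. World frame = base frame: x ahead of the robot, y to its left, z up, the work surface at z = 0. Lengths are in mm, angles in rad, forces in N, time in s.
With the tool pointing down it reaches from about 250 to 775 mm from the base axis. Payload 4 kg.
Tool frame: the origin (TCP) lies at the very end of the fingers, on their centre line; the grasp point (between the pads) lies 19 mm behind it (arm.pinch_z is the distance from the TCP to the grasp point, in mm); z points along the fingers, y is the line along which they close (so a half turn about z gives the same grasp; the last joint's range is limited). The gripper opens to 85 mm and grips with 20 to 120 N. Pads are 22 mm wide; open, the fingers measure 114 mm over their backs; the gripper's body (76 mm by 85 mm) begins 54 mm behind the grasp point. The pads swing forward as they close: fully open they stand 13 mm farther back than shut.
Start: joints at [1.228, 0.087, 1.371, -0, 1.684, -0.103], TCP at [130.638, 534.277, 231.341] pointing down, gripper open.
Joint ranges: [-3.1, 3.1], [-0.76, 2.03], [0.27, 2.55], [-1.08, 4.22], [0.17, 2.65], [-2.57, 2.57]. Speed limits (rad/s): [2.79, 2.79, 3.14, 3.14, 3.14, 3.14].

## Interface

Orientations are given as a unit quaternion [w, x, y, z].
In Python, from bench import arm gives the robot as it stands.
- The arm moves only by the tool apply_moves, never from a script. Its argument "deltas" is a list of rows, each an object with "grip": the opening, from -1 (shut) to 1 (fully open); "xyz": the shift along the tool's x, y, z in units of 40 mm (1.0 is 40 mm), a list of three; "angular": the turn, a rotation vector about the tool's x, y, z in units of 6 degrees (1.0 is 6 degrees), a list of three. A call has 1 to 8 rows; each row shifts and turns the commanded pose from where the row before left it, along the tool's axes as they then stand; what a row does not reach is not made up. A row lasts 1/10 s, in which the tool goes at most 50 mm and 8.59 degrees, less where a joint would pass 70% of its speed; a pose out of reach is approached as far as the arm can. A call is refused whole if a number of a shift passes 1 or a number of a turn 1, either way. A call with a gripper value outside its range is refused whole. The fingers move at their own pace and stop on an object; "grip_force" is the grip in N (left out, the last holds). Time passes only in rows, so rows that do not move let the fingers close. It gives the time, the measured TCP pose, the force, the opening and the grip force at its end, in the units of the state.
- arm.sense(): the state, without advancing time (a new reading comes with each control period).
- arm.capture(name): name is "scene" or "top"; returns a dict with "color" (384x512x3 uint8, red, green, blue), "intrinsics" (3x3 intrinsics, pixels), "D" ([k1, k2, p1, p2, k3] as OpenCV has them; the pictures are not rectified), "position" and "attitude" of the camera in the world. Camera axes: x right, y down, z forward; pixel columns grow to the right and rows downward; lengths in mm; the calibration is good to about 2 mm. A picture is of the moment at which its call begins. There is no depth.
- arm.hand_in(): hands the job in; it is judged then, once.
The state is a dict: "time_s": time; "joints": joint angles; "joint_velocities": joint speeds; "effort": joint torques, N m; "position": TCP position; "tool_rot": TCP orientation; "contact_force": force on the tool from outside, world axes, zero at the start; "wrist_torque": the same for the moment, N m; "gripper_width": opening from 0.0 (shut) to 1.0 (fully open); "gripper_force": force on a finger pad.
Only numpy, scipy, OpenCV 4.12 (cv2) and the standard library are available. Lean on these libraries where they do the work, as an engineer would, in place of code of your own. Each camera call takes 0.05 s, during which the arm holds its last target. There are 200 camera calls.

## Task

Close up the steel instrument dishes: put each of the two loose lids on the dish whose length it matches, so that it sits level and fully down over the rim. There is no lid here for the remaining, shortest dish: leave it open where it stands, and leave the other things on the bench undisturbed.

Things in the scene. Friction and masses are not known exactly. Their poses are not given: they have to be found in the camera images.
- dish_long: Open-topped plain steel instrument dish with upright walls, 150 mm long x 80 mm wide x 45 mm high, sheet 3 mm; the longest of three dishes of equal width and height; its lid is lid_long. Origin: centre of its underside, so the rim is at z = 45 mm. y axis along its length, x along its 80 mm width, z up. Loose, about 350 g.
- dish_middle: Open-topped plain steel instrument dish with upright walls, 112 mm long x 80 mm wide x 45 mm high, sheet 3 mm; the middle one of the three dishes; its lid is lid_middle. Origin: centre of its underside, so the rim is at z = 45 mm. y axis along its length, x along its 80 mm width, z up. Loose, about 350 g.
- dish_short: Open-topped plain steel instrument dish with upright walls, 80 mm long x 80 mm wide x 45 mm high, sheet 3 mm; the shortest of the three, square, no lid here; stays open and in place. Origin: centre of its underside, so the rim is at z = 45 mm. y axis along its length, x along its 80 mm width, z up. Loose, about 350 g.
- lid_long: Steel lid of the longest dish, 162 x 92 mm, 150 g. Origin: centre of its lower edge; y along its length, z up. Its 12 mm deep skirt goes OVER the dish walls with 3 mm play all round, either way round. Plate 12-14 mm above the origin; central black grip fin on it, 64 mm long along y, 12 mm thick along x, top at 42 mm: pinch across the 12 mm. Seated: lid origin 33 mm above the dish origin.
- lid_middle: Steel lid of the middle dish, 124 x 92 mm, 150 g. Origin: centre of its lower edge; y along its length, z up. Its 12 mm deep skirt goes OVER the dish walls with 3 mm play all round, either way round. Plate 12-14 mm above the origin; central black grip fin on it, 64 mm long along y, 12 mm thick along x, top at 42 mm: pinch across the 12 mm. Seated: lid origin 33 mm above the dish origin.
- parafilm: Bystander, to be left alone: white film roll standing on end, 62 mm across, 50 mm high, between the two lids at the front. Origin: centre of its underside.
- timer: Bystander, to be left alone: white bench timer, 50x58 mm, 62 mm high, left of the row of dishes. Origin: centre of its underside.

How it is judged:
By the outcome, as a careful person would: the job done as asked, in the order asked, and still so for the second after the job is handed in, with the robot touching nothing.
It also fails if it takes over 59 s, if anything falls off the work surface, if the arm or the gripper's body presses on something with over 40 N, if the wrist force passes 120 N, or if a joint passes its speed limit or range.

## Working session

There is one attempt and no reset: what is moved stays moved. The work goes in short steps, Python scripts to look and compute and a tool call to move; the robot and the scene stay as the last step left them, time stands still between calls to the robot, and variables do not carry over. Pictures are saved under pics/ and viewed, at most 10 in all, crops included, and the job is handed in when it is done.

Besides the shell and the picture viewer there is one more tool, called after "Emit:" as name([rows], argument=value, ...), one row to a line, values as JSON. apply_moves: Moves the arm, as the interface text tells. Its arguments: {"type":"object","properties":{"deltas":{"type":"array","items":{"type":"object","properties":{"grip":{"type":"number"},"xyz":{"type":"array","items":{"type":"number"}},"angular":{"type":"array","items":{"type":"number"}}}}},"grip_force":{"type":"number"}},"required":["deltas"]}

```bash
mkdir -p pics; ls; python3 - <<'E'
from bench import arm
import cv2,pickle
for n in("scene","top"):
    c=arm.capture(n);pickle.dump(c,open(f"{n}0.pkl","wb"))
    cv2.imwrite(f"pics/{n}0.png",c["color"][:,:,::-1]);print(n,c["intrinsics"],c["D"],c["position"],c["attitude"])
s=arm.sense();print(s)
E
```

```text
pics
scene [[448.14316527   0.         257.58959347]
 [  0.         448.14316527 193.33847111]
 [  0.           0.           1.        ]] [-0.05167104  0.          0.          0.          0.        ] [-169.86555476 -531.43773118  985.89540301] [-0.34556644  0.84449265 -0.37935711  0.15331076]
top [[385.40873689   0.         251.88698847]
 [  0.         385.40873689 190.74890297]
 [  0.           0.           1.        ]] [0.02068836 0.         0.         0.         0.        ] [ 329.4908083    90.13192791 1095.8916266 ] [ 0.07260302 -0.69241717  0.71398952 -0.07420397]
{'time_s': 0.1, 'joints': array([ 1.22789238e+00,  8.79053857e-02,  1.37216125e+00,  3.36055774e-05,
        1.68361430e+00, -1.03106201e-01]), 'joint_velocities': array([ 0.00059078, -0.00133874, -0.00358285,  0.00172591, -0.00114643,
        0.0014566 ]), 'effort': array([ 1.90654486e-03, -3.53014290e+01, -3.14218569e+01, -8.96223128e-05,
        7.87879690e-03,  3.86085514e-05]), 'position': array([130.46704525, 533.81888166, 230.21342208]), 'tool_rot': array([-2.47208633e-04,  1.19609881e-01,  9.92820420e-01, -1.01459502e-03]), 'contact_force': array([-0.1787863 ,  0.39978199, -0.38288595]), 'wrist_torque': array([ 0.00561453, -0.0226086 , -0.05300592]), 'gripper_force': 0.0, 'gripper_width': 0.9958562784697642}
```

View pics/scene0.png

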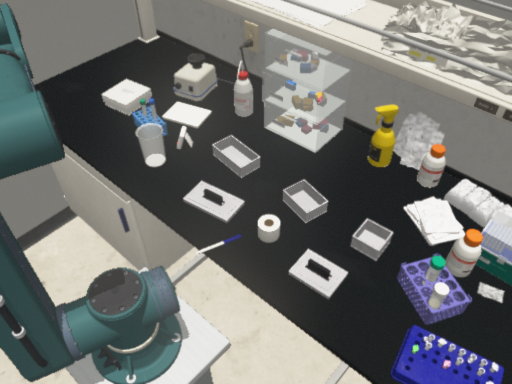

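View pics/top0.png

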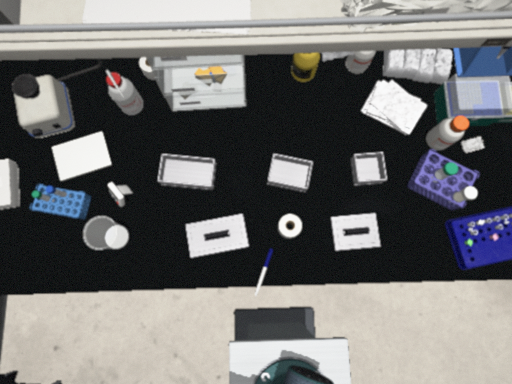

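The scene view shows dishes at about (236,156), (305,201) and (371,239), lids at (213,201) and (318,272), and the film roll at (268,228). In the top view the dishes are at (187,171), (290,172) and (369,168), and the lids at (217,235) and (356,231).

```bash
cat > h.py <<'E'
import numpy as np,cv2,pickle
from scipy.spatial.transform import Rotation as R
def Rq(q): return R.from_quat([q[1],q[2],q[3],q[0]])
def ray(c,uv):
    u=cv2.undistortPoints(np.array(uv,float).reshape(-1,1,2),c["intrinsics"],np.array(c["D"])).reshape(-1,2)
    d=np.c_[u,np.ones(len(u))]@Rq(c["attitude"]).as_matrix().T
    return np.array(c["position"]),d/np.linalg.norm(d,axis=1)[:,None]
def plane(c,uv,z):
    p,d=ray(c,uv); return p+d*((z-p[2])/d[:,2])[:,None]
def proj(c,X):
    M=Rq(c["attitude"]).as_matrix().T; X=np.atleast_2d(np.array(X,float))
    return cv2.projectPoints(X,cv2.Rodrigues(M)[0],-M@np.array(c["position"]),c["intrinsics"],np.array(c["D"]))[0].reshape(-1,2)
def tri(c1,a,c2,b):
    p,d=ray(c1,a);q,e=ray(c2,b);out=[]
    for x,y in zip(d,e):
        s=np.linalg.lstsq(np.c_[x,-y],q-p,rcond=None)[0]
        A=p+s[0]*x;B=q+s[1]*y; out.append([*((A+B)/2),np.linalg.norm(A-B)])
    return np.array(out)
E
python3 - <<'E'
from h import *
np.set_printoptions(precision=1,suppress=True)
T=pickle.load(open("top0.pkl","rb"));S=pickle.load(open("scene0.pkl","rb"))
print(proj(T,[[0,0,0],[130,534,230]]),proj(S,[[0,0,0],[130,534,230]]))
P=dict(dL=((187,171),(236,156)),dM=((290,172),(305,201)),dS=((369,168),(371,239)),lL=((217,235),(213,201)),lM=((356,231),(318,272)),roll=((290,225),(268,228)))
rows=[]
for k,(t,s) in P.items():
    print(k,plane(T,[t],14),plane(S,[s],14),tri(T,[t],S,[s]))
for c,i in((T,0),(S,1)):
    ts=[cv2.resize(c["color"][p[i][1]-33:p[i][1]+33,p[i][0]-44:p[i][0]+44,::-1],(264,198),interpolation=cv2.INTER_CUBIC) for p in P.values()]
    rows+=[np.hstack(ts[:3]),np.hstack(ts[3:])]
im=np.vstack(rows); im=cv2.resize(im,(600,600)) if 0 else im
cv2.imwrite("pics/crT.png",np.vstack(rows[:2]));cv2.imwrite("pics/crS.png",np.vstack(rows[2:]))
E
```

```text
[[290.9 401.4]
 [ 40.1 378.5]] [[137.9 341.6]
 [ 37.8 143.1]]
dL [[622.  270.4  14. ]] [[621.2 273.1  14. ]] [[620.5 270.8  16.1   2.4]]
dM [[609.9 -27.9  14. ]] [[609.3 -22.8  14. ]] [[607.1 -26.2  18.8   3.7]]
dS [[ 614.7 -257.2   14. ]] [[ 615.2 -248.2   14. ]] [[ 610.1 -252.3   23.5    5.1]]
lL [[434.2 185.7  14. ]] [[427. 183.  14.]] [[433.4 187.6   6.2   4. ]]
lM [[ 433.6 -203.9   14. ]] [[ 429.8 -203.    14. ]] [[ 432.5 -203.2   12.1    3.4]]
roll [[456.  -20.1  14. ]] [[456.5  -8.6  14. ]] [[451.9 -16.7  25.6   6.8]]
```

View pics/crT.png

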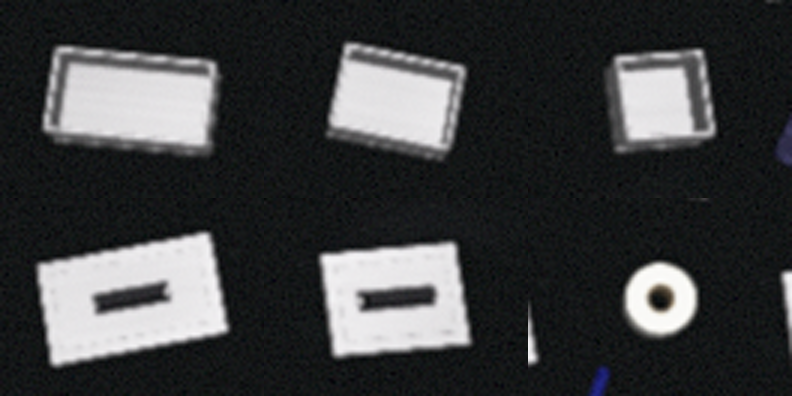

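View pics/crS.png

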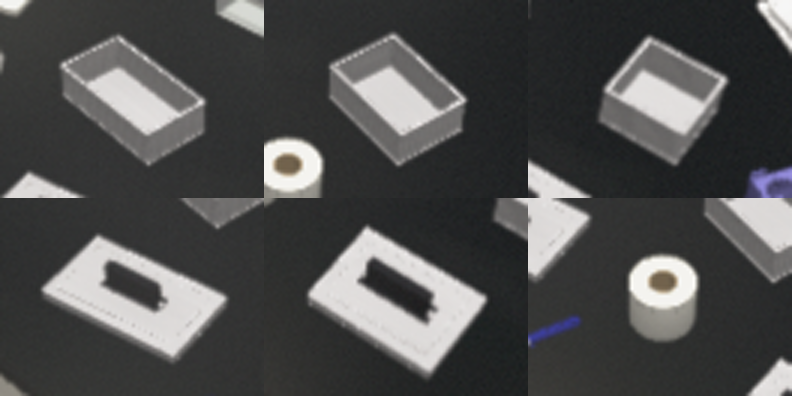

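Both crops are sharp. The dish rims, lid plates and fins are clear in both views, so I'll refine the corners on edges and triangulate.

```bash
cat > m.py <<'E'
from h import *
def refine(c,Q,w=2.0):
    g=cv2.GaussianBlur(cv2.cvtColor(c["color"],cv2.COLOR_RGB2GRAY).astype(np.float32),(0,0),0.6)
    L=[];o=np.arange(-w,w+.01,.1,dtype=np.float32);ctr=Q.mean(0)
    for a,b in zip(Q,np.roll(Q,-1,0)):
        n=np.array([b[1]-a[1],a[0]-b[0]]);n/=np.linalg.norm(n)
        if n@((a+b)/2-ctr)<0:n=-n
        t=np.linspace(.1,.9,60)[:,None]
        P=(a+t*(b-a))[:,None]+o[None,:,None]*n
        v=cv2.remap(g,P[...,0].astype(np.float32),P[...,1].astype(np.float32),cv2.INTER_LINEAR)
        gr=np.clip(-np.gradient(v,axis=1),0,None); k=gr.mean(0); 
        i=gr.argmax(1); E=P[np.arange(60),i]
        L.append(cv2.fitLine(E.astype(np.float32),cv2.DIST_HUBER,0,.01,.01).ravel())
    out=[]
    for l,m in zip(np.roll(L,1,0),L):
        s=np.linalg.solve(np.c_[l[:2],-m[:2]],m[2:]-l[2:]);out.append(l[2:]+s[0]*l[:2])
    return np.array(out)
def rect(X):
    # corners TL TR BR BL -> centre, yaw of the length axis (+y), length, width
    X=X[:,:2];a=(X[0]+X[3]-X[1]-X[2])/2;b=(X[0]+X[1]-X[2]-X[3])/2
    ya=np.arctan2(-a[0],a[1]);yb=np.arctan2(b[1],b[0])
    return X.mean(0),np.degrees(ya),np.degrees(yb),np.linalg.norm(a),np.linalg.norm(b)
E
cat > meas.py <<'E'
from m import *
np.set_printoptions(precision=1,suppress=True)
T=pickle.load(open("top0.pkl","rb"));S=pickle.load(open("scene0.pkl","rb"))
P=dict(dL=((187,171),(236,156)),dM=((290,172),(305,201)),dS=((369,168),(371,239)),lL=((217,235),(213,201)),lM=((356,231),(318,272)))
off=dict(dL=(0,0),dM=(264,0),dS=(528,0),lL=(0,198),lM=(264,198))
top=dict(dL=[(55,48),(216,63),(211,149),(44,131)],dM=[(346,44),(465,66),(443,150),(329,131)],dS=[(613,54),(704,50),(714,134),(622,146)],lL=[(37,264),(210,233),(228,330),(54,365)],lM=[(320,254),(455,242),(470,345),(334,355)])
sc=dict(dL=[(118,37),(204,101),(148,135),(61,65)],dM=[(395,35),(466,99),(401,134),(330,68)],dS=[(649,38),(727,78),(680,130),(605,91)],lL=[(98,236),(227,297),(174,349),(42,290)],lM=[(367,227),(487,297),(431,366),(309,294)])
for k in P:
    q=[]
    for c,d,i in((T,top,0),(S,sc,1)):
        Q=(np.array(d[k],float)-off[k]+.5)/3-.5+np.array(P[k][i])-[44,33]
        r=refine(c,Q); q.append((Q,r))
        z=45 if k[0]=="d" else 14
        print(k,"TS"[i],"eye",*map(np.round,()),*[np.round(v,1) for v in rect(plane(c,Q,z))],"ref",*[np.round(v,1) for v in rect(plane(c,r,z))])
    for j in(0,1):
        X=tri(T,q[0][j],S,q[1][j]);print("   tri",["eye","ref"][j],"z",X[:,2],"gap",X[:,3],*[np.round(v,1) for v in rect(X)])
E
python3 meas.py
```

```text
dL T eye [616.2 266.6] -7.7 -5.0 155.2 82.1 ref [619.1 269.2] -7.5 -7.5 154.9 84.4
dL S eye [615.  267.3] -7.4 -7.5 148.8 78.6 ref [615.8 268.7] -7.0 -9.5 154.0 84.1
   tri eye z [38.6 46.  50.8 44.4] gap [0.1 3.5 1.8 0.1] [615.8 267.3] -8.7 -4.1 155.9 83.1
   tri ref z [40.7 41.  45.4 42.4] gap [1.9 1.3 2.4 3.3] [619.  270.4] -7.5 -7.3 155.8 85.9
dM T eye [604.4 -23.5] -12.1 -15.3 110.7 85.3 ref [606.5 -25.1] -14.0 -14.0 116.4 84.2
dM S eye [602.9 -25.5] -13.0 -13.8 108.5 81.2 ref [603.8 -24.3] -13.4 -14.3 115.7 83.5
   tri eye z [39.9 45.1 40.7 42.6] gap [0.1 3.7 2.  3.1] [605.2 -23.8] -13.0 -14.5 110.4 83.2
   tri ref z [43.1 44.2 45.1 43.8] gap [2.4 2.8 1.3 3.2] [605.8 -24.4] -13.9 -13.9 116.5 84.3
dS T eye [ 610.7 -249.7] 3.3 0.6 86.4 85.7 ref [ 611.8 -251.7] 2.0 2.9 84.5 84.7
dS S eye [ 609.1 -250. ] 4.6 1.1 76.8 80.1 ref [ 609.3 -250.7] 2.8 2.0 83.2 84.2
   tri eye z [37.1 46.9 50.6 39.9] gap [2.4 3.5 3.4 5.9] [ 610.7 -249.6] 0.2 1.0 81.1 85.0
   tri ref z [43.4 43.5 47.  42.9] gap [2.  2.1 2.5 2.8] [ 611.1 -251. ] 1.6 2.3 83.9 85.3
lL T eye [434.7 186.1] 9.0 9.4 164.2 93.9 ref [434.2 187. ] 9.0 8.8 164.9 95.0
lL S eye [433.8 188.2] 10.2 7.7 160.0 88.5 ref [431.7 187.2] 9.2 9.0 164.5 93.9
   tri eye z [10.4 13.4 23.8 13.7] gap [2.2 3.3 1.4 0.8] [433.9 186.9] 8.7 9.9 164.1 94.0
   tri ref z [11.6 12.3 13.1 12.2] gap [2.3 2.9 1.3 2. ] [433.6 187.9] 9.0 9.1 165.3 94.9
lM T eye [ 433.2 -201.7] 2.9 3.1 127.1 95.5 ref [ 432.8 -201.5] 3.6 3.3 126.8 94.9
lM S eye [ 433.2 -201.4] 4.5 3.2 123.1 90.0 ref [ 431.1 -201.8] 3.4 3.4 126.8 94.6
   tri eye z [10.1 14.2 21.  11.9] gap [1.3 3.  2.3 1.2] [ 433.2 -201.3] 2.7 3.2 125.2 94.4
   tri ref z [12.4 12.1 12.2 12.7] gap [0.6 1.6 0.6 1.1] [ 432.6 -201.6] 3.5 3.4 126.9 95.0
```

```bash
cat > plan.py <<'E'
import sys,json
from h import *
from bench import arm
# plan.py x y z yaw(deg, of tool y) rows
x,y,z,yaw,n=map(float,sys.argv[1:6]);n=int(n);s=arm.sense()
r0=Rq(s["tool_rot"]);p0=np.array(s["position"]);a=np.radians(yaw)
yt=np.array([np.cos(a),np.sin(a),0]);zt=np.array([0,0,-1.]);r1=R.from_matrix(np.c_[np.cross(yt,zt),yt,zt])
v=(r0.inv()*r1).as_rotvec();d=(np.array([x,y,z])-p0)/n/40
print("t",s["time_s"],"pos",p0.round(1),"yaw",np.degrees(np.arctan2(*r0.as_matrix()[[1,0],1])).round(2),"w",round(s["gripper_width"],3),"F",np.round(s["contact_force"],1))
print("turn",np.degrees(v/n/6*np.pi/np.pi).round(3))
for i in range(n): print((r0*R.from_rotvec(v*i/n)).inv().apply(d).round(3))
E
python3 plan.py 433 187 231 9 13
```

```text
t 0.1 pos [130.5 533.8 230.2] yaw 76.26 w 0.996 F [-0.2  0.4 -0.4]
turn [-0.001  0.001  0.862]
[-0.724 -0.51  -0.001]
[-0.767 -0.442 -0.001]
[-0.803 -0.371 -0.001]
[-0.834 -0.297 -0.001]
[-0.857 -0.221 -0.001]
[-0.873 -0.143 -0.001]
[-0.883 -0.064 -0.001]
[-0.885  0.016 -0.001]
[-0.88   0.096 -0.001]
[-0.868  0.175 -0.001]
[-0.848  0.253 -0.001]
[-0.822  0.328 -0.002]
[-0.789  0.401 -0.002]
```

Emit:
apply_moves([
  {"grip": 1, "xyz": [-0.72, -0.51, 0], "angular": [0, 0, 0.86]},
  {"grip": 1, "xyz": [-0.77, -0.44, 0], "angular": [0, 0, 0.86]},
  {"grip": 1, "xyz": [-0.8, -0.37, 0], "angular": [0, 0, 0.86]},
  {"grip": 1, "xyz": [-0.83, -0.3, 0], "angular": [0, 0, 0.86]},
  {"grip": 1, "xyz": [-0.86, -0.22, 0], "angular": [0, 0, 0.86]},
  {"grip": 1, "xyz": [-0.87, -0.14, 0], "angular": [0, 0, 0.86]},
  {"grip": 1, "xyz": [-0.88, -0.06, 0], "angular": [0, 0, 0.86]},
  {"grip": 1, "xyz": [-0.88, 0.02, 0], "angular": [0, 0, 0.86]},
], grip_force=40)

```text
time_s: 0.9
position: [317.3, 320.4, 230.8]
tool_rot: [-0.0, 0.463, 0.886, -0.0]
contact_force: [0.2, -0.2, 0.8]
gripper_width: 0.997
gripper_force: 0.0
```

Emit:
apply_moves([
  {"grip": 1, "xyz": [-0.88, 0.1, 0], "angular": [0, 0, 0.86]},
  {"grip": 1, "xyz": [-0.87, 0.17, 0], "angular": [0, 0, 0.86]},
  {"grip": 1, "xyz": [-0.85, 0.25, 0], "angular": [0, 0, 0.86]},
  {"grip": 1, "xyz": [-0.82, 0.33, 0], "angular": [0, 0, 0.86]},
  {"grip": 1, "xyz": [-0.79, 0.4, 0], "angular": [0, 0, 0.86]},
  {"grip": 0.2, "xyz": [0, 0, 0], "angular": [0, 0, 0]},
  {"grip": 0.2, "xyz": [0, 0, 0], "angular": [0, 0, 0]},
])

```text
time_s: 1.6
position: [433.4, 188.0, 230.7]
tool_rot: [-0.001, 0.649, 0.761, -0.0]
contact_force: [0.4, 0.2, 0.5]
gripper_width: 0.695
gripper_force: 0.0
```

```bash
python3 plan.py 433 187 60 9 5
```

```text
t 1.6 pos [433.4 188.  230.7] yaw 9.12 w 0.695 F [0.4 0.2 0.5]
turn [-0.003 -0.001  0.004]
[-0.005 -0.001  0.853]
[-0.005 -0.002  0.853]
[-0.005 -0.002  0.853]
[-0.005 -0.002  0.853]
[-0.005 -0.003  0.853]
```

Emit:
apply_moves([
  {"grip": 0.2, "xyz": [0, 0, 0.85], "angular": [0, 0, 0]},
  {"grip": 0.2, "xyz": [0, 0, 0.85], "angular": [0, 0, 0]},
  {"grip": 0.2, "xyz": [0, 0, 0.85], "angular": [0, 0, 0]},
  {"grip": 0.2, "xyz": [0, 0, 0.85], "angular": [0, 0, 0]},
  {"grip": 0.2, "xyz": [0, 0, 0.85], "angular": [0, 0, 0]},
  {"grip": 0.2, "xyz": [0, 0, 0], "angular": [0, 0, 0]},
])

```text
time_s: 2.2
position: [428.3, 188.3, 56.1]
tool_rot: [-0.003, 0.647, 0.762, -0.005]
contact_force: [-0.6, -0.2, -0.1]
gripper_width: 0.597
gripper_force: 0.0
```

```bash
python3 plan.py 433 187 18 9 4; python3 - <<'E'
from bench import arm
import cv2,numpy as np
a=arm.capture("scene")["color"][140:260,130:290,::-1];b=arm.capture("top")["color"][175:295,140:300,::-1]
cv2.imwrite("pics/g1.png",np.hstack([cv2.resize(i,None,fx=2.5,fy=2.5,interpolation=cv2.INTER_CUBIC) for i in(a,b)]))
E
```

```text
t 2.2 pos [428.3 188.3  56.1] yaw 9.32 w 0.597 F [-0.6 -0.2 -0.1]
turn [-0.029  0.003  0.013]
[-0.012  0.031  0.238]
[-0.012  0.03   0.238]
[-0.012  0.029  0.238]
[-0.012  0.028  0.238]
```

View pics/g1.png

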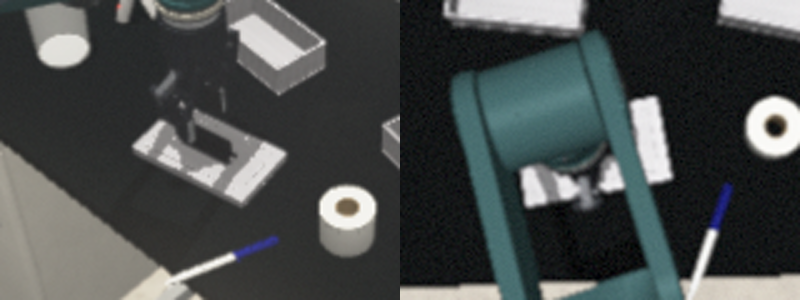

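The scene crop shows the fingers straddling the fin at about (205,135). In the top crop the arm hides most of the lid. Rechecking the settled pose.

```bash
python3 plan.py 433 187 18 9 4
```

```text
t 2.3 pos [432.7 189.3  61.5] yaw 9.29 w 0.6 F [ 0.5 -0.3  0.5]
turn [-0.003 -0.     0.012]
[-0.014 -0.     0.272]
[-0.014 -0.     0.272]
[-0.014 -0.001  0.272]
[-0.014 -0.001  0.272]
```

Emit:
apply_moves([
  {"grip": 0.2, "xyz": [-0.02, 0, 0.27], "angular": [0, 0, -0.01]},
  {"grip": 0.2, "xyz": [-0.01, 0, 0.27], "angular": [0, 0, -0.01]},
  {"grip": 0.2, "xyz": [-0.01, 0, 0.27], "angular": [0, 0, -0.01]},
  {"grip": 0.2, "xyz": [-0.01, 0, 0.27], "angular": [0, 0, 0]},
  {"grip": 0.2, "xyz": [0, 0, 0], "angular": [0, 0, 0]},
  {"grip": 0.2, "xyz": [0, 0, 0], "angular": [0, 0, 0]},
])

```text
time_s: 2.9
position: [433.6, 186.4, 17.6]
tool_rot: [-0.0, 0.647, 0.762, -0.0]
contact_force: [0.1, 0.1, -0.3]
gripper_width: 0.597
gripper_force: 0.0
```

Emit:
apply_moves([
  {"grip": -1, "xyz": [0, 0, 0], "angular": [0, 0, 0]},
  {"grip": -1, "xyz": [0, 0, 0], "angular": [0, 0, 0]},
  {"grip": -1, "xyz": [0, 0, 0], "angular": [0, 0, 0]},
  {"grip": -1, "xyz": [0, 0, 0], "angular": [0, 0, 0]},
  {"grip": -1, "xyz": [0, 0, 0], "angular": [0, 0, 0]},
  {"grip": -1, "xyz": [0, 0, 0], "angular": [0, 0, 0]},
  {"grip": -1, "xyz": [0, 0, 0], "angular": [0, 0, 0]},
], grip_force=60)

```text
time_s: 3.6
position: [434.5, 186.7, 18.8]
tool_rot: [0.0, 0.647, 0.762, 0.001]
contact_force: [0.6, 0.2, 4.7]
gripper_width: 0.122
gripper_force: 60.7
```

```bash
python3 plan.py 433 187 130 9 4
```

```text
t 3.6 pos [434.5 186.7  18.8] yaw 9.36 w 0.122 F [0.6 0.2 4.7]
turn [ 0.004 -0.001  0.015]
[ 0.003 -0.008 -0.695]
[ 0.003 -0.008 -0.695]
[ 0.003 -0.008 -0.695]
[ 0.003 -0.009 -0.695]
```

Emit:
apply_moves([
  {"grip": -1, "xyz": [0, 0, -0.4], "angular": [0, 0, 0]},
  {"grip": -1, "xyz": [0, 0, -0.8], "angular": [0, 0, 0]},
  {"grip": -1, "xyz": [0, 0, -0.8], "angular": [0, 0, 0]},
  {"grip": -1, "xyz": [0, 0, -0.6], "angular": [0, 0, 0]},
  {"grip": -1, "xyz": [0, 0, 0], "angular": [0, 0, 0]},
  {"grip": -1, "xyz": [0, 0, 0], "angular": [0, 0, 0]},
])

```text
time_s: 4.2
position: [433.1, 186.3, 120.8]
tool_rot: [-0.001, 0.647, 0.762, -0.001]
contact_force: [-0.1, -0.3, -1.5]
gripper_width: 0.129
gripper_force: 60.0
```

```bash
python3 plan.py 618 269 120 -7.5 8
```

```text
t 4.2 pos [433.1 186.3 120.8] yaw 9.36 w 0.129 F [-0.1 -0.3 -1.5]
turn [-0.002  0.     0.351]
[0.161 0.612 0.001]
[0.183 0.606 0.002]
[0.206 0.599 0.002]
[0.227 0.591 0.002]
[0.249 0.582 0.002]
[0.27  0.572 0.002]
[0.291 0.562 0.002]
[0.312 0.551 0.002]
```

Emit:
apply_moves([
  {"grip": -1, "xyz": [0.16, 0.61, 0], "angular": [0, 0, 0.35]},
  {"grip": -1, "xyz": [0.18, 0.61, 0], "angular": [0, 0, 0.35]},
  {"grip": -1, "xyz": [0.21, 0.6, 0], "angular": [0, 0, 0.35]},
  {"grip": -1, "xyz": [0.23, 0.59, 0], "angular": [0, 0, 0.35]},
  {"grip": -1, "xyz": [0.25, 0.58, 0], "angular": [0, 0, 0.35]},
  {"grip": -1, "xyz": [0.27, 0.57, 0], "angular": [0, 0, 0.35]},
  {"grip": -1, "xyz": [0.29, 0.56, 0], "angular": [0, 0, 0.35]},
  {"grip": -1, "xyz": [0.31, 0.55, 0], "angular": [0, 0, 0.35]},
])

```text
time_s: 5.0
position: [617.6, 269.2, 117.6]
tool_rot: [-0.001, 0.752, 0.659, -0.003]
contact_force: [0.7, 0.4, -1.8]
gripper_width: 0.127
gripper_force: 59.9
```

Emit:
apply_moves([
  {"grip": -1, "xyz": [0, 0, 0], "angular": [0, 0, 0]},
  {"grip": -1, "xyz": [0, 0, 0], "angular": [0, 0, 0]},
  {"grip": -1, "xyz": [0, 0, 0.45], "angular": [0, 0, 0]},
  {"grip": -1, "xyz": [0, 0, 0.45], "angular": [0, 0, 0]},
  {"grip": -1, "xyz": [0, 0, 0], "angular": [0, 0, 0]},
  {"grip": -1, "xyz": [0, 0, 0], "angular": [0, 0, 0]},
])

```text
time_s: 5.6
position: [617.1, 268.9, 85.0]
tool_rot: [-0.001, 0.751, 0.66, -0.001]
contact_force: [0.5, -0.2, -0.8]
gripper_width: 0.127
gripper_force: 59.9
```

```bash
python3 plan.py 618 269 83 -7.5 1; python3 - <<'E'
from bench import arm
import cv2,numpy as np,pickle
A=arm.capture("scene");B=arm.capture("top");pickle.dump((A,B),open("p1.pkl","wb"))
a=A["color"][95:215,170:300,::-1];b=B["color"][105:225,120:250,::-1]
cv2.imwrite("pics/p1.png",np.hstack([cv2.resize(i,None,fx=3,fy=3,interpolation=cv2.INTER_CUBIC) for i in(a,b)]))
E
```

```text
t 5.6 pos [617.1 268.9  85. ] yaw -7.43 w 0.127 F [ 0.5 -0.2 -0.8]
turn [-0.026  0.012  0.012]
[0.006 0.022 0.05 ]
```

View pics/p1.png

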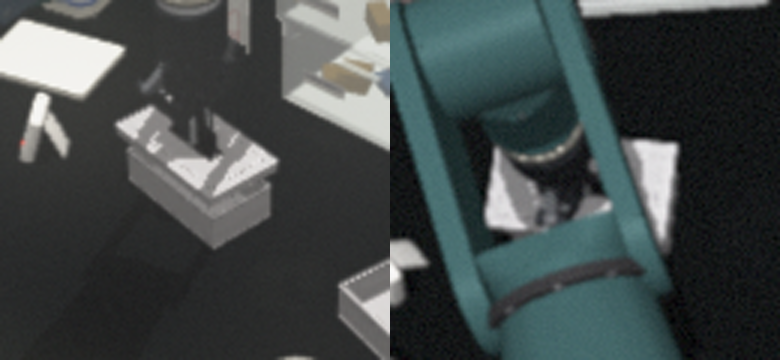

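The scene crop shows the lid hovering level over the long dish, with plate corners near (116,122), (278,160) and (215,190). The top crop shows its left end at (490,185) and right end at (672,195), with the rest occluded. I'll measure the edge offsets numerically.

```bash
cat > hov.py <<'E'
import sys
from m import *
np.set_printoptions(precision=1,suppress=True,linewidth=160)
# hov.py pkl x y ztop yaw length : offsets (mm, outward) of plate edges from the expected lid, by tenths of each edge
A,B=pickle.load(open(sys.argv[1],"rb"));x,y,z,yaw,l=map(float,sys.argv[2:7]);a=np.radians(yaw)
M=np.array([[np.cos(a),-np.sin(a)],[np.sin(a),np.cos(a)]]);l=l/2;w=46
C=np.array([[w,l],[w,-l],[-w,-l],[-w,l]])@M.T+[x,y]
for n,c in(("S",A),("T",B)):
    g=cv2.GaussianBlur(cv2.cvtColor(c["color"],cv2.COLOR_RGB2GRAY).astype(np.float32),(0,0),.6)
    for e,(p,q) in zip(("back","right(-y)","front","left(+y)"),zip(C,np.roll(C,-1,0))):
        nn=(p+q)/2-[x,y];nn/=np.linalg.norm(nn);o=np.arange(-6,9.01,.25)
        t=np.linspace(.05,.95,46)[:,None]
        P=(p+t*(q-p))[:,None]+o[None,:,None]*nn
        uv=proj(c,np.c_[P.reshape(-1,2),np.full(P[...,0].size,z)]).reshape(*P.shape).astype(np.float32)
        v=cv2.remap(g,uv[...,0],uv[...,1],cv2.INTER_LINEAR);gr=-np.gradient(v,axis=1)
        print(n,e,"off",o[gr.argmax(1)][::3],"drop",gr.max(1)[::3].round())
E
python3 hov.py p1.pkl 617.1 268.9 80.2 -7.43 162
```

```text
S back off [-5.2  8.2  8.5  1.  -2.5 -2.2 -1.  -2.  -5.2 -0.2 -3.  -2.8 -0.5 -2.  -1.2 -3.8] drop [0. 0. 0. 0. 1. 1. 3. 2. 2. 3. 3. 2. 4. 5. 6. 5.]
S right(-y) off [-0.5  4.   2.   1.5  2.5  0.2  2.2  2.   0.2 -0.2  2.2  1.5  1.5 -0.2  1.8  1.2] drop [4. 5. 4. 4. 4. 4. 3. 4. 4. 4. 3. 4. 4. 4. 3. 2.]
S front off [-6.   3.   2.8  4.2  3.   2.8  4.   3.2  3.   2.8  3.   1.2  6.5  4.8  3.   4.8] drop [1. 3. 4. 4. 4. 4. 4. 2. 1. 3. 4. 1. 2. 4. 4. 4.]
S left(+y) off [ 0.5  1.8  1.8 -0.5  1.5  2.   0.   2.5  1.5  4.5  0.5  2.  -0.8  6.2  2.  -1.5] drop [4. 4. 4. 4. 4. 4. 4. 3. 2. 0. 0. 1. 2. 1. 0. 0.]
T back off [ 0.   3.  -5.5  0.  -6.  -5.8  7.5 -2.5  8.  -0.5  6.2  3.8  2.5  1.8  2.2  2.5] drop [ 0.  0.  0.  0.  1.  1.  2. -0.  0.  0.  1.  3.  7.  8.  7.  7.]
T right(-y) off [ 1.5  0.2  1.5  0.   0.8  0.8  1.5  0.5  1.   0.8 -0.8  0.2  0.5  0.5 -0.8 -0.2] drop [7. 6. 7. 7. 6. 5. 6. 6. 6. 5. 6. 6. 5. 5. 5. 3.]
T front off [-5.5  7.   0.  -6.  -4.2  3.2  7.5 -6.   4.5  5.2  2.5  1.2  1.8  2.5  0.8 -0.2] drop [2. 0. 0. 1. 0. 0. 0. 0. 0. 0. 1. 1. 3. 5. 6. 7.]
T left(+y) off [ 1.   2.   1.5  3.5  2.2  1.8  2.2  2.2  1.2  2.2  2.5  3.5  1.5  2.2  6.  -1. ] drop [6. 7. 7. 6. 7. 7. 7. 7. 7. 7. 6. 6. 5. 2. 1. 0.]
```

Emit:
apply_moves([
  {"grip": -1, "xyz": [0, 0.035, 0], "angular": [0, 0, -0.05]},
  {"grip": -1, "xyz": [0, 0, 0.25], "angular": [0, 0, 0]},
  {"grip": -1, "xyz": [0, 0, 0.2], "angular": [0, 0, 0]},
  {"grip": -1, "xyz": [0, 0, 0.1], "angular": [0, 0, 0]},
  {"grip": -1, "xyz": [0, 0, 0.08], "angular": [0, 0, 0]},
  {"grip": -1, "xyz": [0, 0, 0], "angular": [0, 0, 0]},
  {"grip": -1, "xyz": [0, 0, 0], "angular": [0, 0, 0]},
])

```text
time_s: 6.4
position: [619.9, 269.2, 60.9]
tool_rot: [-0.0, 0.75, 0.662, 0.0]
contact_force: [-0.0, -0.5, -1.7]
gripper_width: 0.131
gripper_force: 59.9
```

Emit:
apply_moves([
  {"grip": -1, "xyz": [0, 0, 0.06], "angular": [0, 0, 0]},
  {"grip": -1, "xyz": [0, 0, 0.06], "angular": [0, 0, 0]},
  {"grip": -1, "xyz": [0, 0, 0.06], "angular": [0, 0, 0]},
  {"grip": -1, "xyz": [0, 0, 0], "angular": [0, 0, 0]},
  {"grip": -1, "xyz": [0, 0, 0], "angular": [0, 0, 0]},
])

```text
time_s: 6.9
position: [619.8, 269.2, 53.6]
tool_rot: [-0.0, 0.75, 0.662, -0.0]
contact_force: [0.7, 0.3, -1.2]
gripper_width: 0.125
gripper_force: 59.9
```

```bash
python3 plan.py 618.5 269 52 -7.5 1;  python3 plan.py 618.5 269 52 -7.5 1|head -1; python3 - <<'E'
from bench import arm
import cv2,numpy as np,pickle
A=arm.capture("scene");pickle.dump(A,open("p2.pkl","wb"))
cv2.imwrite("pics/p2.png",cv2.resize(A["color"][105:205,180:290,::-1],None,fx=5,fy=5,interpolation=cv2.INTER_CUBIC))
E
python3 plan.py 618.5 269 52 -7.5 1|head -1
```

```text
t 6.9 pos [619.8 269.2  53.6] yaw -7.14 w 0.125 F [ 0.7  0.3 -1.2]
turn [-0.002  0.     0.06 ]
[-0.008 -0.032  0.039]
t 6.9 pos [619.8 269.2  53.6] yaw -7.14 w 0.125 F [ 0.7  0.3 -1.2]
t 6.95 pos [619.9 269.2  53.7] yaw -7.14 w 0.119 F [ 0.   0.2 -2.2]
```

View pics/p2.png

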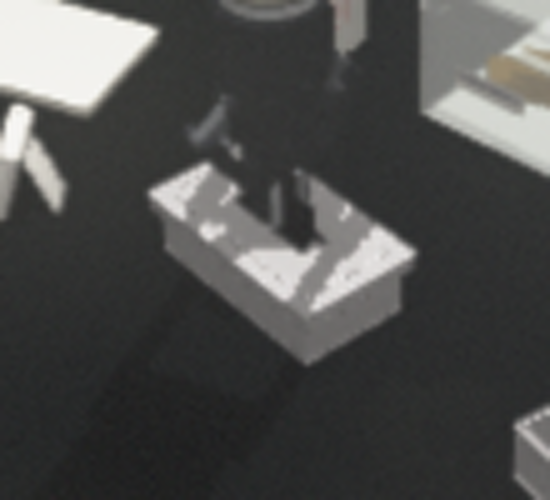

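The lid's skirt, with its right corner at (415,255), overhangs the dish walls evenly with no force, so it is nearly down. I'll lower the last 2 mm, release, retreat and go to lid_middle.

Emit:
apply_moves([
  {"grip": -1, "xyz": [0, 0, 0.04], "angular": [0, 0, 0]},
  {"grip": -1, "xyz": [0, 0, 0], "angular": [0, 0, 0]},
  {"grip": 0.2, "xyz": [0, 0, 0], "angular": [0, 0, 0]},
  {"grip": 0.2, "xyz": [0, 0, 0], "angular": [0, 0, 0]},
  {"grip": 0.2, "xyz": [0, 0, 0], "angular": [0, 0, 0]},
  {"grip": 0.2, "xyz": [0, 0, 0], "angular": [0, 0, 0]},
  {"grip": 0.2, "xyz": [0, 0, 0], "angular": [0, 0, 0]},
])

```text
time_s: 7.65
position: [620.0, 269.2, 52.4]
tool_rot: [0.0, 0.75, 0.662, 0.0]
contact_force: [-0.1, 0.9, -0.2]
gripper_width: 0.599
gripper_force: 0.0
```

Emit:
apply_moves([
  {"grip": 0.2, "xyz": [0, 0, -0.3], "angular": [0, 0, 0]},
  {"grip": 0.2, "xyz": [0, 0, -0.8], "angular": [0, 0, 0]},
  {"grip": 0.2, "xyz": [0, 0, -0.9], "angular": [0, 0, 0]},
  {"grip": 0.2, "xyz": [0, 0, -0.9], "angular": [0, 0, 0]},
  {"grip": 0.2, "xyz": [0, 0, 0], "angular": [0, 0, 0]},
  {"grip": 0.2, "xyz": [0, 0, 0], "angular": [0, 0, 0]},
])

```text
time_s: 8.25
position: [620.8, 269.5, 171.1]
tool_rot: [0.001, 0.75, 0.662, 0.002]
contact_force: [-0.2, 1.1, -0.4]
gripper_width: 0.598
gripper_force: 0.0
```

```bash
python3 plan.py 433 -201.5 165 3.4 14
```

```text
t 8.25 pos [620.8 269.5 171.1] yaw -7.14 w 0.598 F [-0.2  1.1 -0.4]
turn [ 0.003 -0.001 -0.125]
[-0.876 -0.228  0.008]
[-0.873 -0.24   0.008]
[-0.87  -0.251  0.008]
[-0.867 -0.263  0.009]
[-0.863 -0.274  0.009]
[-0.859 -0.285  0.009]
[-0.856 -0.296  0.009]
[-0.852 -0.308  0.009]
[-0.847 -0.319  0.01 ]
[-0.843 -0.33   0.01 ]
[-0.839 -0.341  0.01 ]
[-0.834 -0.352  0.01 ]
[-0.83  -0.363  0.01 ]
[-0.825 -0.374  0.011]
```

Emit:
apply_moves([
  {"grip": 0.2, "xyz": [-0.88, -0.23, 0], "angular": [0, 0, -0.125]},
  {"grip": 0.2, "xyz": [-0.87, -0.24, 0], "angular": [0, 0, -0.125]},
  {"grip": 0.2, "xyz": [-0.87, -0.25, 0], "angular": [0, 0, -0.125]},
  {"grip": 0.2, "xyz": [-0.87, -0.26, 0], "angular": [0, 0, -0.125]},
  {"grip": 0.2, "xyz": [-0.86, -0.27, 0], "angular": [0, 0, -0.125]},
  {"grip": 0.2, "xyz": [-0.86, -0.28, 0], "angular": [0, 0, -0.125]},
  {"grip": 0.2, "xyz": [-0.86, -0.3, 0], "angular": [0, 0, -0.125]},
  {"grip": 0.2, "xyz": [-0.85, -0.31, 0], "angular": [0, 0, -0.125]},
])

```text
time_s: 9.05
position: [510.9, -1.3, 166.4]
tool_rot: [-0.001, 0.714, 0.7, -0.001]
contact_force: [0.5, -0.2, 0.8]
gripper_width: 0.602
gripper_force: 0.0
```

Emit:
apply_moves([
  {"grip": 0.2, "xyz": [-0.85, -0.32, 0], "angular": [0, 0, -0.125]},
  {"grip": 0.2, "xyz": [-0.84, -0.33, 0], "angular": [0, 0, -0.125]},
  {"grip": 0.2, "xyz": [-0.84, -0.34, 0], "angular": [0, 0, -0.125]},
  {"grip": 0.2, "xyz": [-0.83, -0.35, 0], "angular": [0, 0, -0.125]},
  {"grip": 0.2, "xyz": [-0.83, -0.36, 0], "angular": [0, 0, -0.125]},
  {"grip": 0.2, "xyz": [-0.82, -0.37, 0], "angular": [0, 0, -0.125]},
  {"grip": 0.2, "xyz": [0, 0, 0], "angular": [0, 0, 0]},
  {"grip": 0.2, "xyz": [0, 0, 0], "angular": [0, 0, 0]},
])

```text
time_s: 9.85
position: [431.5, -201.6, 166.7]
tool_rot: [-0.002, 0.687, 0.727, 0.0]
contact_force: [0.6, -0.3, -0.1]
gripper_width: 0.599
gripper_force: 0.0
```

```bash
python3 plan.py 433 -201.5 65 3.4 3; python3 - <<'E'
from m import *
from bench import arm
# check of the placed long lid, plate top expected at z 47, from both views
A=arm.capture("scene");B=arm.capture("top");pickle.dump((A,B),open("p3.pkl","wb"))
cv2.imwrite("pics/p3.png",np.hstack([cv2.resize(i[:,:,::-1],None,fx=4,fy=4,interpolation=cv2.INTER_CUBIC) for i in(A["color"][105:205,185:285],B["color"][120:220,135:235])]))
E
python3 hov.py p3.pkl 620 269.2 47 -7.2 162
```

```text
t 9.85 pos [ 431.5 -201.6  166.7] yaw 3.24 w 0.599 F [ 0.6 -0.3 -0.1]
turn [-0.006 -0.007 -0.009]
[-0.001  0.014  0.848]
[-0.001  0.013  0.848]
[-0.     0.013  0.848]
S back off [ 7.  -2.5 -3.2 -3.2  6.8 -3.5  8.2  9.   9.   3.5  5.   7.8 -3.5 -2.2  2.2 -1. ] drop [ 0. -0. -0. -0. -0. -0. -0.  0.  1.  1. -0.  0.  0.  0.  0.  0.]
S right(-y) off [ 8.8  8.2  9.  -5.8  9.  -3.   2.   0.2  6.5  7.8 -6.  -4.5  1.   1.5  1.2 -1.2] drop [0. 0. 0. 0. 0. 0. 0. 0. 0. 0. 1. 2. 4. 4. 4. 4.]
S front off [ 4.2  5.2  4.8  2.5 -0.2 -6.  -5.5 -3.2 -1.2  1.8  7.   6.5  8.8 -1.  -5.   4.2] drop [4. 4. 3. 1. 0. 0. 0. 0. 0. 0. 0. 0. 0. 0. 0. 0.]
S left(+y) off [ 9.  -5.8 -6.   2.5 -3.8  0.  -4.5 -4.  -2.2  2.2  4.2 -6.   5.2  8.8  9.  -2.2] drop [-0. -0. -0. -0. -0. -0. -0. -0. -0. -0. -0. -0. -0. -0. -0. -0.]
T back off [ 0.5  1.2  0.5 -0.2  0.5  0.5  0.5  0.5  2.8  1.2  0.5  1.2  0.5 -0.2  3.   0.5] drop [7. 7. 7. 7. 7. 7. 8. 7. 7. 8. 8. 7. 7. 7. 7. 7.]
T right(-y) off [1.8 3.  1.5 2.2 2.5 2.  2.  1.5 1.8 1.  2.2 0.5 1.5 1.  1.8 1.5] drop [7. 6. 6. 7. 7. 7. 7. 7. 8. 7. 7. 7. 7. 7. 7. 7.]
T front off [2.2 3.  2.2 2.2 3.  2.2 2.  3.2 4.  3.  3.2 4.  3.2 3.2 4.  2.2] drop [6. 6. 6. 6. 6. 6. 6. 6. 6. 5. 6. 6. 6. 6. 6. 6.]
T left(+y) off [0.2 0.5 1.5 1.  0.2 1.2 1.8 1.5 1.  1.2 1.2 2.2 2.2 1.8 1.8 0.8] drop [7. 7. 7. 7. 7. 7. 6. 7. 7. 7. 7. 7. 7. 7. 7. 7.]
```

View pics/p3.png

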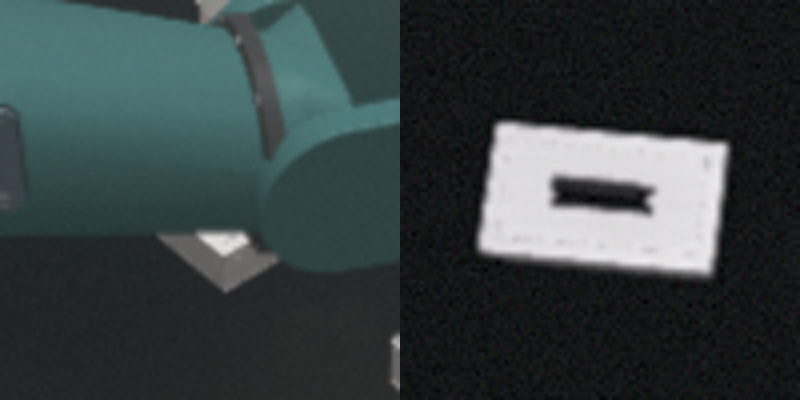

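The long lid (top crop, centre about (603,197)) lies level. Its edges fit a plate at 47 mm centred within 0.5 mm of the dish. Next, descend on lid_middle.

Emit:
apply_moves([
  {"grip": 0.2, "xyz": [0, 0.01, 0.85], "angular": [0, 0, -0.02]},
  {"grip": 0.2, "xyz": [0, 0.01, 0.85], "angular": [0, 0, 0]},
  {"grip": 0.2, "xyz": [0, 0.01, 0.85], "angular": [0, 0, 0]},
  {"grip": 0.2, "xyz": [0, 0, 0.4], "angular": [0, 0, 0]},
  {"grip": 0.2, "xyz": [0, 0, 0.4], "angular": [0, 0, 0]},
  {"grip": 0.2, "xyz": [0, 0, 0.2], "angular": [0, 0, 0]},
  {"grip": 0.2, "xyz": [0, 0, 0], "angular": [0, 0, 0]},
  {"grip": 0.2, "xyz": [0, 0, 0], "angular": [0, 0, 0]},
])

```text
time_s: 10.75
position: [434.3, -201.3, 26.7]
tool_rot: [0.0, 0.685, 0.729, 0.0]
contact_force: [0.5, -0.2, 0.3]
gripper_width: 0.606
gripper_force: 0.0
```

```bash
python3 plan.py 433 -201.5 18.5 3.4 1
```

```text
t 10.75 pos [ 434.3 -201.3   26.7] yaw 3.54 w 0.606 F [ 0.5 -0.2  0.3]
turn [0.007 0.003 0.023]
[-0.004 -0.032  0.204]
```

Emit:
apply_moves([
  {"grip": 0.2, "xyz": [0, -0.03, 0.2], "angular": [0, 0, 0.02]},
  {"grip": 0.2, "xyz": [0, 0, 0], "angular": [0, 0, 0]},
  {"grip": -1, "xyz": [0, 0, 0], "angular": [0, 0, 0]},
  {"grip": -1, "xyz": [0, 0, 0], "angular": [0, 0, 0]},
  {"grip": -1, "xyz": [0, 0, 0], "angular": [0, 0, 0]},
  {"grip": -1, "xyz": [0, 0, 0], "angular": [0, 0, 0]},
  {"grip": -1, "xyz": [0, 0, 0], "angular": [0, 0, 0]},
  {"grip": -1, "xyz": [0, 0, 0], "angular": [0, 0, 0]},
], grip_force=60)

```text
time_s: 11.55
position: [432.9, -201.9, 18.6]
tool_rot: [0.001, 0.686, 0.728, 0.0]
contact_force: [-0.1, -0.1, 2.8]
gripper_width: 0.126
gripper_force: 60.5
```

Emit:
apply_moves([
  {"grip": -1, "xyz": [0, 0, 0], "angular": [0, 0, 0]},
  {"grip": -1, "xyz": [0, 0, 0], "angular": [0, 0, 0]},
])

```text
time_s: 11.75
position: [432.8, -202.0, 18.6]
tool_rot: [0.001, 0.686, 0.728, 0.0]
contact_force: [-0.8, -0.3, 4.6]
gripper_width: 0.13
gripper_force: 60.7
```

Emit:
apply_moves([
  {"grip": -1, "xyz": [0, 0, -0.4], "angular": [0, 0, 0]},
  {"grip": -1, "xyz": [0, 0, -0.8], "angular": [0, 0, 0]},
  {"grip": -1, "xyz": [0, 0, -0.8], "angular": [0, 0, 0]},
  {"grip": -1, "xyz": [0, 0, -0.6], "angular": [0, 0, 0]},
  {"grip": -1, "xyz": [0, 0, 0], "angular": [0, 0, 0]},
  {"grip": -1, "xyz": [0, 0, 0], "angular": [0, 0, 0]},
])

```text
time_s: 12.35
position: [431.9, -201.3, 120.8]
tool_rot: [-0.001, 0.686, 0.728, -0.0]
contact_force: [-0.1, -0.2, -2.8]
gripper_width: 0.13
gripper_force: 59.9
```

```bash
python3 plan.py 606.5 -25.5 120 -14 8
```

```text
t 12.35 pos [ 431.9 -201.3  120.8] yaw 3.36 w 0.13 F [-0.1 -0.2 -2.8]
turn [-0.002 -0.001  0.362]
[0.516 0.577 0.002]
[0.538 0.557 0.002]
[0.558 0.536 0.002]
[0.578 0.515 0.002]
[0.597 0.492 0.002]
[0.616 0.469 0.002]
[0.633 0.446 0.002]
[0.649 0.421 0.003]
```

Emit:
apply_moves([
  {"grip": -1, "xyz": [0.52, 0.58, 0], "angular": [0, 0, 0.36]},
  {"grip": -1, "xyz": [0.54, 0.56, 0], "angular": [0, 0, 0.36]},
  {"grip": -1, "xyz": [0.56, 0.54, 0], "angular": [0, 0, 0.36]},
  {"grip": -1, "xyz": [0.58, 0.51, 0], "angular": [0, 0, 0.36]},
  {"grip": -1, "xyz": [0.6, 0.49, 0], "angular": [0, 0, 0.36]},
  {"grip": -1, "xyz": [0.62, 0.47, 0], "angular": [0, 0, 0.36]},
  {"grip": -1, "xyz": [0.63, 0.45, 0], "angular": [0, 0, 0.37]},
  {"grip": -1, "xyz": [0.65, 0.42, 0], "angular": [0, 0, 0.37]},
])

```text
time_s: 13.15
position: [606.2, -24.0, 118.0]
tool_rot: [-0.002, 0.789, 0.615, -0.002]
contact_force: [-0.1, -0.5, -1.2]
gripper_width: 0.126
gripper_force: 59.8
```

Emit:
apply_moves([
  {"grip": -1, "xyz": [0, 0, 0], "angular": [0, 0, 0]},
  {"grip": -1, "xyz": [0, 0, 0], "angular": [0, 0, 0]},
  {"grip": -1, "xyz": [0, 0, 0.45], "angular": [0, 0, 0]},
  {"grip": -1, "xyz": [0, 0, 0.45], "angular": [0, 0, 0]},
  {"grip": -1, "xyz": [0, 0, 0], "angular": [0, 0, 0]},
  {"grip": -1, "xyz": [0, 0, 0], "angular": [0, 0, 0]},
])

```text
time_s: 13.75
position: [605.9, -25.9, 84.9]
tool_rot: [-0.001, 0.789, 0.615, -0.001]
contact_force: [1.0, -0.1, -1.8]
gripper_width: 0.127
gripper_force: 59.9
```

```bash
python3 plan.py 606.5 -25.5 83 -14 1; python3 - <<'E'
from bench import arm
from h import *
import subprocess
A=arm.capture("scene");B=arm.capture("top");pickle.dump((A,B),open("p4.pkl","wb"))
s=arm.sense();p=s["position"];m=Rq(s["tool_rot"]).as_matrix();yaw=np.degrees(np.arctan2(m[1,1],m[0,1]));print(p,yaw)
print(subprocess.run(["python3","hov.py","p4.pkl",*map(str,[p[0],p[1],p[2]-18.6+14,yaw,124])],capture_output=True,text=True).stdout)
cv2.imwrite("pics/p4.png",np.hstack([cv2.resize(i[:,:,::-1],None,fx=4,fy=4,interpolation=cv2.INTER_CUBIC) for i in(A["color"][145:245,255:355],B["color"][120:220,240:340])]))
E
```

```text
t 13.75 pos [605.9 -25.9  84.9] yaw -14.09 w 0.127 F [ 1.  -0.1 -1.8]
turn [-0.028  0.005 -0.016]
[0.014 0.012 0.048]
[607.42146734 -25.84112439  86.92695608] -14.077234540516379
S back off [-6.   7.   3.2  7.  -6.  -4.2 -6.  -6.  -4.5 -4.2 -5.8 -5.  -4.  -5.  -6.  -4. ] drop [0. 0. 0. 0. 0. 2. 3. 4. 3. 4. 3. 3. 3. 3. 6. 5.]
S right(-y) off [2.2 4.2 4.5 4.8 3.  3.5 4.  4.8 3.8 2.8 3.8 3.8 4.2 2.5 3.8 2.8] drop [3. 6. 5. 5. 5. 4. 4. 4. 4. 4. 4. 4. 4. 4. 4. 5.]
S front off [6.8 6.5 5.  6.8 6.5 6.  6.2 4.8 5.5 2.2 5.5 7.  5.5 7.8 4.2 7.8] drop [4. 2. 1. 4. 4. 4. 4. 1. 1. 2. 4. 4. 4. 4. 2. 3.]
S left(+y) off [-1.2 -2.  -2.2  0.2 -1.8 -1.   0.8 -1.8 -5.5 -4.2 -6.   6.  -2.2 -5.8 -6.  -6. ] drop [3. 3. 3. 3. 3. 4. 2. 1. 0. 1. 1. 0. 0. 0. 0. 0.]
T back off [-0.5  0.8 -0.5  6.   8.5 -3.8 -6.  -5.5 -6.  -4.8 -5.8 -4.2 -6.  -6.   0.5  1.5] drop [5. 0. 0. 0. 1. 1. 1. 1. 0. 0. 1. 1. 2. 1. 3. 7.]
T right(-y) off [2.2 2.  0.  2.5 3.8 2.  2.8 3.  1.5 2.5 1.8 3.  2.5 1.2 1.5 0.5] drop [8. 7. 7. 7. 7. 7. 8. 7. 7. 8. 7. 8. 7. 7. 8. 4.]
T front off [-3.8 -6.  -2.2 -0.8  0.   0.8  3.2  1.2  1.   2.  -5.2 -1.8  5.2  4.   1.2  0.8] drop [5. 3. 1. 2. 5. 5. 4. 2. 2. 1. 0. 0. 0. 2. 4. 3.]
T left(+y) off [ 1.2  0.5  1.5  0.5  0.8  1.  -0.2  1.  -0.2  2.   1.2  1.5  3.   0.   0.8  0.8] drop [5. 5. 4. 4. 4. 4. 5. 5. 5. 5. 4. 5. 4. 4. 4. 4.]
```

View pics/p4.png

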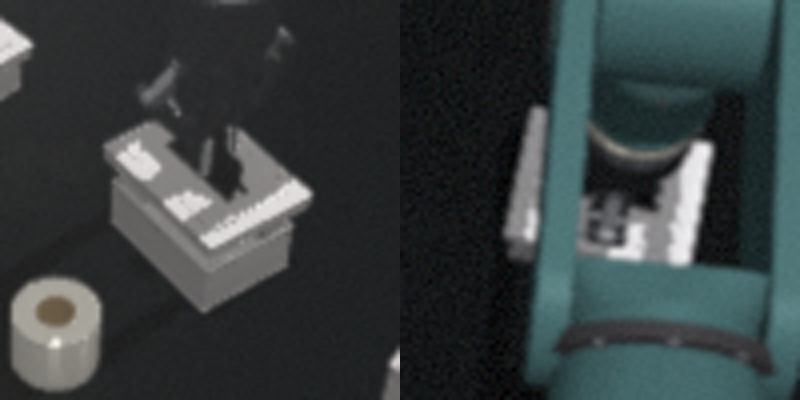

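The lid hovers over the middle dish (scene crop, plate corners (105,148), (312,195) and (208,250)). The arm was still settling, so I'll re-measure from a settled pose.

Emit:
apply_moves([
  {"grip": -1, "xyz": [0, 0, 0], "angular": [0, 0, 0]},
  {"grip": -1, "xyz": [0, 0, 0], "angular": [0, 0, 0]},
  {"grip": -1, "xyz": [0, 0, 0], "angular": [0, 0, 0]},
])

```text
time_s: 14.15
position: [607.6, -25.3, 86.8]
tool_rot: [0.0, 0.788, 0.615, 0.0]
contact_force: [0.7, 0.4, -1.6]
gripper_width: 0.126
gripper_force: 59.9
```

```bash
cat > hc.py <<'E'
from bench import arm
from h import *
import subprocess
s=arm.sense();p=s["position"];m=Rq(s["tool_rot"]).as_matrix();yaw=np.degrees(np.arctan2(m[1,1],m[0,1]));print(p.round(1),yaw)
A=arm.capture("scene");B=arm.capture("top");pickle.dump((A,B),open("p5.pkl","wb"))
print(arm.sense()["position"].round(1))
print(subprocess.run(["python3","hov.py","p5.pkl",*map(str,[p[0],p[1],p[2]-18.6+14,yaw,124])],capture_output=True,text=True).stdout)
E
python3 hc.py
```

```text
[607.6 -25.3  86.8] -14.03630993801733
[607.4 -25.2  86.4]
S back off [-6.   9.   9.  -2.5 -4.2 -0.8 -0.5 -2.8 -2.5 -2.2 -0.2 -1.  -1.5 -1.2 -2.  -2. ] drop [0. 0. 0. 0. 1. 2. 3. 3. 3. 3. 3. 4. 3. 4. 6. 6.]
S right(-y) off [0.2 1.8 3.5 2.2 2.  1.8 3.  1.2 1.8 2.  2.  2.  1.2 2.8 1.8 2.2] drop [6. 6. 5. 4. 4. 4. 5. 4. 4. 4. 4. 4. 4. 4. 4. 4.]
S front off [3.  3.2 2.  6.2 3.2 2.2 2.2 2.2 3.  2.8 4.8 3.5 3.8 3.2 3.8 4. ] drop [5. 3. 1. 2. 5. 5. 3. 1. 1. 2. 4. 5. 5. 5. 3. 3.]
S left(+y) off [ 0.  -0.8 -1.  -1.2 -0.5  0.2 -1.2  1.5 -6.  -5.  -1.5  5.5 -2.5 -6.  -1.5 -0.2] drop [3. 3. 3. 3. 3. 3. 3. 2. 1. 0. 1. 1. 0. 0. 0. 0.]
T back off [-0.8  0.5 -0.8 -5.  -1.2 -3.5 -6.  -5.2  3.2  1.  -6.  -6.  -5.8 -6.  -6.   2. ] drop [4. 0. 0. 0. 1. 1. 1. 0. 0. 0. 1. 1. 2. 1. 2. 7.]
T right(-y) off [3.  1.  2.8 2.  2.  1.5 1.8 2.  3.  1.5 2.  2.  0.8 2.8 1.8 0.8] drop [8. 7. 8. 8. 7. 8. 7. 7. 8. 7. 8. 8. 7. 8. 7. 4.]
T front off [-4.2 -6.  -3.8 -1.2  0.   1.   2.   1.2  1.  -0.5 -5.  -1.2  1.5  3.8 -1.2  1.2] drop [5. 3. 2. 3. 5. 5. 4. 2. 2. 1. 0. 0. 0. 2. 4. 3.]
T left(+y) off [2.2 0.2 0.  1.2 0.5 0.8 2.  0.8 2.  0.  2.2 1.2 1.5 1.  1.8 1.8] drop [4. 4. 5. 4. 4. 4. 4. 5. 4. 5. 5. 5. 5. 4. 5. 4.]
```

Emit:
apply_moves([
  {"grip": -1, "xyz": [0.013, -0.03, 0], "angular": [0, 0, -0.06]},
  {"grip": -1, "xyz": [0, 0, 0.25], "angular": [0, 0, 0]},
  {"grip": -1, "xyz": [0, 0, 0.2], "angular": [0, 0, 0]},
  {"grip": -1, "xyz": [0, 0, 0.1], "angular": [0, 0, 0]},
  {"grip": -1, "xyz": [0, 0, 0.09], "angular": [0, 0, 0]},
  {"grip": -1, "xyz": [0, 0, 0], "angular": [0, 0, 0]},
  {"grip": -1, "xyz": [0, 0, 0], "angular": [0, 0, 0]},
])

```text
time_s: 14.95
position: [606.3, -24.5, 60.5]
tool_rot: [-0.0, 0.786, 0.618, 0.0]
contact_force: [0.4, -0.3, -1.9]
gripper_width: 0.127
gripper_force: 59.9
```

Emit:
apply_moves([
  {"grip": -1, "xyz": [0, 0, 0.06], "angular": [0, 0, 0]},
  {"grip": -1, "xyz": [0, 0, 0.06], "angular": [0, 0, 0]},
  {"grip": -1, "xyz": [0, 0, 0.05], "angular": [0, 0, 0]},
  {"grip": -1, "xyz": [0, 0, 0.03], "angular": [0, 0, 0]},
  {"grip": -1, "xyz": [0, 0, 0], "angular": [0, 0, 0]},
  {"grip": -1, "xyz": [0, 0, 0], "angular": [0, 0, 0]},
])

```text
time_s: 15.55
position: [606.2, -24.4, 52.5]
tool_rot: [-0.0, 0.786, 0.618, 0.0]
contact_force: [-0.2, 0.1, -1.6]
gripper_width: 0.125
gripper_force: 59.9
```

No contact force and only 1 mm to go. I'll release, retreat and back away.

Emit:
apply_moves([
  {"grip": -1, "xyz": [0, 0, 0.01], "angular": [0, 0, 0]},
  {"grip": 0.2, "xyz": [0, 0, 0], "angular": [0, 0, 0]},
  {"grip": 0.2, "xyz": [0, 0, 0], "angular": [0, 0, 0]},
  {"grip": 0.2, "xyz": [0, 0, 0], "angular": [0, 0, 0]},
  {"grip": 0.2, "xyz": [0, 0, 0], "angular": [0, 0, 0]},
  {"grip": 0.2, "xyz": [0, 0, 0], "angular": [0, 0, 0]},
])

```text
time_s: 16.15
position: [606.3, -24.5, 52.3]
tool_rot: [0.0, 0.786, 0.618, 0.0]
contact_force: [0.1, 0.5, 0.3]
gripper_width: 0.598
gripper_force: 0.0
```

Emit:
apply_moves([
  {"grip": 0.2, "xyz": [0, 0, -0.3], "angular": [0, 0, 0]},
  {"grip": 0.2, "xyz": [0, 0, -0.8], "angular": [0, 0, 0]},
  {"grip": 0.2, "xyz": [0, 0, -0.9], "angular": [0, 0, 0]},
  {"grip": 0.2, "xyz": [0, 0, -0.9], "angular": [0, 0, 0]},
  {"grip": 0.2, "xyz": [0, 0, -0.9], "angular": [0, 0, 0]},
  {"grip": 0.2, "xyz": [0, -0.8, -0.4], "angular": [0, 0, 0]},
  {"grip": 0.2, "xyz": [0, -0.9, 0], "angular": [0, 0, 0]},
  {"grip": 0.2, "xyz": [0, -0.9, 0], "angular": [0, 0, 0]},
])

```text
time_s: 16.95
position: [504.7, 0.2, 222.2]
tool_rot: [0.001, 0.786, 0.618, 0.001]
contact_force: [-0.7, 0.1, 0.2]
gripper_width: 0.6
gripper_force: 0.0
```

```bash
python3 plan.py 180 420 240 60 14
```

```text
t 16.95 pos [5.047e+02 2.000e-01 2.222e+02] yaw -13.69 w 0.6 F [-0.7  0.1  0.2]
turn [ 0.002  0.001 -0.877]
[ 0.591 -0.741 -0.034]
[ 0.657 -0.683 -0.034]
[ 0.716 -0.62  -0.033]
[ 0.77  -0.552 -0.033]
[ 0.818 -0.479 -0.033]
[ 0.858 -0.402 -0.033]
[ 0.891 -0.321 -0.033]
[ 0.917 -0.238 -0.032]
[ 0.935 -0.153 -0.032]
[ 0.945 -0.067 -0.032]
[ 0.947  0.02  -0.032]
[ 0.942  0.107 -0.032]
[ 0.928  0.193 -0.032]
[ 0.906  0.277 -0.032]
```

Emit:
apply_moves([
  {"grip": 0.2, "xyz": [0.59, -0.74, -0.03], "angular": [0, 0, -0.88]},
  {"grip": 0.2, "xyz": [0.66, -0.68, -0.03], "angular": [0, 0, -0.88]},
  {"grip": 0.2, "xyz": [0.72, -0.62, -0.03], "angular": [0, 0, -0.88]},
  {"grip": 0.2, "xyz": [0.77, -0.55, -0.03], "angular": [0, 0, -0.88]},
  {"grip": 0.2, "xyz": [0.82, -0.48, -0.03], "angular": [0, 0, -0.88]},
  {"grip": 0.2, "xyz": [0.86, -0.4, -0.03], "angular": [0, 0, -0.88]},
  {"grip": 0.2, "xyz": [0.89, -0.32, -0.03], "angular": [0, 0, -0.88]},
  {"grip": 0.2, "xyz": [0.92, -0.24, -0.03], "angular": [0, 0, -0.88]},
])

```text
time_s: 17.75
position: [318.5, 241.2, 231.0]
tool_rot: [0.001, 0.509, 0.861, 0.001]
contact_force: [0.5, -0.0, 0.3]
gripper_width: 0.596
gripper_force: 0.0
```

Emit:
apply_moves([
  {"grip": 0.2, "xyz": [0.93, -0.15, -0.03], "angular": [0, 0, -0.88]},
  {"grip": 0.2, "xyz": [0.94, -0.07, -0.03], "angular": [0, 0, -0.88]},
  {"grip": 0.2, "xyz": [0.95, 0.02, -0.03], "angular": [0, 0, -0.88]},
  {"grip": 0.2, "xyz": [0.94, 0.11, -0.03], "angular": [0, 0, -0.88]},
  {"grip": 0.2, "xyz": [0.93, 0.19, -0.03], "angular": [0, 0, -0.88]},
  {"grip": 0.2, "xyz": [0.91, 0.28, -0.03], "angular": [0, 0, -0.88]},
  {"grip": 0.2, "xyz": [0, 0, 0], "angular": [0, 0, 0]},
  {"grip": 0.2, "xyz": [0, 0, 0], "angular": [0, 0, 0]},
])

```text
time_s: 18.55
position: [179.5, 419.7, 237.6]
tool_rot: [0.0, 0.256, 0.967, 0.0]
contact_force: [0.5, -0.5, -0.4]
gripper_width: 0.601
gripper_force: 0.0
```

```bash
python3 - <<'E'
from bench import arm
from h import *
import subprocess
A=arm.capture("scene");B=arm.capture("top");pickle.dump((A,B),open("p6.pkl","wb"))
for a in([606.3,-24.5,47,-14,124],[620,269.2,47,-7.2,162]):
    print(subprocess.run(["python3","hov.py","p6.pkl",*map(str,a)],capture_output=True,text=True).stdout)
t0=pickle.load(open("top0.pkl","rb"))["color"].astype(int)
d=np.abs(t0-B["color"]).max(2)
for n,(u,v) in dict(roll=(290,225),timer=(120,192),short=(369,168),pen=(264,270)).items(): print(n,np.percentile(d[v-20:v+20,u-20:u+20],[50,99]))
cv2.imwrite("pics/p6.png",np.hstack([cv2.resize(i[:,:,::-1],(400,300),interpolation=cv2.INTER_CUBIC) for i in(A["color"][110:290,180:420],B["color"][110:290,100:340])]))
E
```

```text
S back off [-2.2 -2.8 -3.2 -2.2 -2.8 -0.8 -0.8 -2.8 -0.8 -1.  -2.8 -1.5 -2.  -1.2 -0.5 -0.8] drop [6. 6. 6. 6. 5. 6. 5. 7. 6. 6. 6. 6. 6. 6. 6. 6.]
S right(-y) off [0.8 2.2 1.8 3.  1.8 1.5 2.  2.5 1.8 1.5 1.5 2.5 1.8 2.2 2.5 1. ] drop [6. 6. 5. 5. 5. 4. 4. 4. 4. 4. 4. 4. 4. 4. 4. 4.]
S front off [3.  4.2 3.2 3.2 2.8 3.5 3.8 3.2 4.  3.8 3.2 5.  4.8 4.2 5.5 5.5] drop [5. 5. 5. 5. 4. 4. 4. 4. 5. 4. 4. 4. 5. 5. 5. 5.]
S left(+y) off [ 0.2 -0.5  1.   1.2  1.5 -0.5  0.8  1.  -2.   0.2  0.8  0.5 -0.8  0.   1.5 -1. ] drop [6. 6. 5. 5. 6. 6. 5. 5. 5. 5. 5. 5. 5. 5. 5. 4.]
T back off [ 1.   1.   1.8 -1.   2.5  0.5  1.8  1.8  1.   1.   1.8  1.   2.2  0.2  0.8  0.8] drop [8. 8. 8. 8. 8. 8. 8. 8. 7. 8. 7. 8. 7. 8. 7. 8.]
T right(-y) off [1.2 2.2 3.  1.5 2.2 1.8 1.5 1.8 4.  2.  1.5 2.8 0.5 1.2 2.8 1.2] drop [6. 8. 7. 7. 7. 8. 7. 8. 7. 7. 8. 7. 7. 8. 7. 7.]
T front off [0.8 3.  1.5 3.8 2.8 3.  2.8 1.  3.2 2.5 1.8 2.2 2.5 3.  2.5 3.5] drop [7. 6. 6. 6. 6. 6. 6. 6. 6. 6. 6. 6. 7. 6. 6. 6.]
T left(+y) off [ 1.5  0.2  0.8 -0.5  1.   2.5  1.5  0.8  0.5  2.2  1.5  1.8  1.8  1.5  1.8  3. ] drop [7. 8. 8. 
[... 548 characters left out ...]
.2  2.2  1.2  0.2 -0.2] drop [5. 4. 4. 4. 5. 4. 4. 4. 4. 4. 5. 5. 4. 4. 4. 3.]
T back off [ 0.5  1.2  0.5 -0.2  0.5  1.2  0.5  0.5  0.5 -0.5  0.5  1.2  0.5 -0.2  3.   0.2] drop [7. 7. 7. 7. 7. 6. 8. 7. 7. 8. 7. 7. 7. 7. 7. 7.]
T right(-y) off [1.8 3.  0.2 2.2 2.5 2.  2.  1.5 1.  1.  2.2 0.5 1.5 3.  1.8 1.5] drop [7. 6. 6. 7. 7. 7. 7. 7. 7. 7. 7. 7. 7. 7. 7. 7.]
T front off [2.2 3.  2.2 2.2 3.  4.  2.  3.2 4.  2.2 3.2 4.  3.2 3.2 4.  2.2] drop [6. 6. 6. 6. 6. 6. 6. 6. 6. 5. 6. 6. 6. 5. 7. 6.]
T left(+y) off [0.2 0.5 1.5 1.  0.2 1.2 1.8 1.5 1.  1.2 1.2 2.2 2.2 1.8 1.  0.8] drop [7. 7. 7. 7. 7. 7. 7. 7. 7. 7. 7. 7. 7. 6. 7. 7.]

roll [ 4.   15.01]
timer [ 4.5 16. ]
short [ 3. 14.]
pen [ 5. 17.]
```

View pics/p6.png

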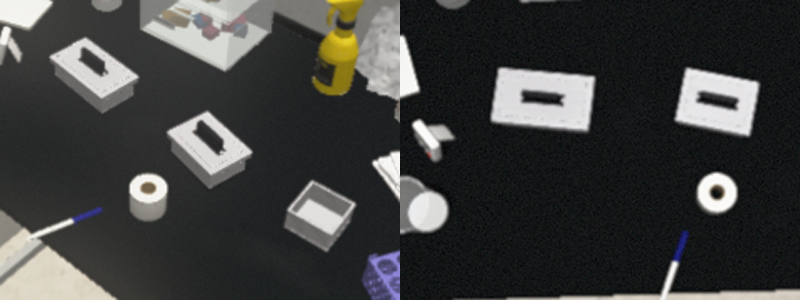

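Both lids sit level and fully down on their dishes (scene crop (95,70) and (210,145)). The short dish is open, and the short dish, roll, timer and pen look unchanged from the start.

```bash
python3 -c "
from bench import arm
print(arm.hand_in())"
```

```text
the job is handed in; nothing more can be done
None
```

The long and middle lids are seated level and fully down on their matching dishes, checked in both camera views. The short dish and the bystanders are unmoved, and the job was handed in at about 19 s; no judging result came back.

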